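Undo a left-hand collet nut and change out the burr

ROBOT

A 6-joint arm with a two-finger parallel gripper is mounted at the origin on a cart in front of the work surface, level with it; the furniture and walls round the work are solid. World frame = base frame: x ahead of the robot, y to its left, z up, the work surface at z = 0. Lengths are in m, angles in rad, forces in N, time in s.
With the tool pointing down it reaches from about 0.25 to 0.775 m from the base axis. Payload 4 kg.
Tool frame: the origin (TCP) lies on the centre line of the jaws, within the pads' length; the fingertips stand 14 mm ahead of it and the grasp point (between the pads) lies 5 mm behind it (robot.tcp_to_tips is the distance from the TCP to the fingertips, in m); z points along the fingers, y is the line along which they close (so a half turn about z gives the same grasp; the last joint's range is limited). The gripper opens to 94 mm and grips with 3 to 60 N. Pads are 16 mm wide; open, the fingers measure 119 mm over their backs; the gripper's body (75 mm by 177 mm) begins 78 mm behind the grasp point.
Start: joints at [-1.203, 0.087, 1.371, -0, 1.684, -0.103], TCP at [0.249, -0.49, 0.22] pointing down, gripper open.
Joint ranges: [-3.1, 3.1], [-0.76, 2.03], [0.27, 2.55], [-1.08, 4.22], [0.17, 2.65], [-2.57, 2.57]. Speed limits (rad/s): [2.79, 2.79, 3.14, 3.14, 3.14, 3.14].

INTERFACE

Orientations are given as [roll, pitch, yaw] about the fixed x, y, z axes, in that order (R = Rz(yaw) Ry(pitch) Rx(roll)).
In Python, from bench import robot gives the robot as it stands.
- The arm moves only by the tool carry_out, never from a script. Its argument "increments" is a list of rows, each a list of 3 entries, a list of its own where there are three numbers: the closure in counts, from 0 (fully open) to 255 (shut), then the shift along the tool's x, y, z in mm, then the turn about the tool's z in degrees. In form: [[fingers, [dx, dy, dz], twist], ...]. A call has 1 to 8 rows; each row shifts and turns the commanded pose from where the row before left it, along the tool's axes as they then stand; what a row does not reach is not made up. A row lasts 1/10 s, in which the tool goes at most 50 mm and 8.59 degrees, less where a joint would pass 70% of its speed; a pose out of reach is approached as far as the arm can. A call with a gripper value outside its range is refused whole. The fingers move at their own pace and stop on an object; the grip force is fixed at half the most. Time passes only in rows, so rows that do not move let the fingers close. It gives the time, the measured TCP pose, the force, the opening and the grip force at its end, in the units of the state.
- robot.get_obs(): the state, without advancing time (a new reading comes with each control period).
- robot.snapshot(name): name is "scene" or "top"; returns the picture (480x640x3 uint8, blue, green, red); there is no depth.
- robot.get_calibration(name): a dict with "vfov" (degrees; the focal length in pixels is half the picture's height over the tangent of half this angle, whatever the lens; pixels are square), "cx", "cy" (the principal point, pixels), "k1" (the pictures are not rectified: a ray, as slopes to the right and down, at radius r is drawn at 1 + k1 r^2 times it, then the intrinsics apply), "T" (4x4, takes a point from camera to world coordinates). Camera axes: x right, y down, z forward; pixel columns grow to the right and rows downward; lengths in m; the calibration is good to about 2 mm. A picture is of the moment at which its call begins. get_calibration takes no time and is no camera call.
- robot.close_job(): hands the job in; it is judged then, once.
The state is a dict: "time": time; "joint_positions": joint angles; "qvel": joint speeds; "joint_torque": joint torques, N m; "tool_pos": TCP position; "ee_rot": TCP orientation; "wrist_force": force on the tool from outside, world axes, zero at the start; "wrist_torque": the same for the moment, N m; "width": finger opening in m; "finger_force": force on a finger pad.
Only numpy, scipy, OpenCV 4.12 (cv2) and the standard library are available. Lean on these libraries where they do the work, as an engineer would, in place of code of your own. Each camera call takes 0.05 s, during which the arm holds its last target. There are 200 camera calls.

TASK

The collet nut on the upright air grinder has a left-hand thread (that is what the notched corners mean): unscrew it the opposite way from usual, clockwise seen from above, until you feel it come up against its end stop, without forcing it so that the grinder twists round in its rubber-lined holder. Only then draw the burr straight up out of the opened collet and stand it gently, shank down and all the way in, in the empty end hole of the burr block, let go, and leave everything else where it is.

Things in the scene. Friction and masses are not known exactly. Their poses are not given: they have to be found in the camera images.
- nut_grip (a point): steel hexagon collet nut, 36 mm across flats, 41.6 over corners, 20 tall, axis vertical, corners notched. Point on its axis 7 mm below its top face (height to grip); turns with the nut, z up, x axis square to a pair of flats (so are 60 and 120 degrees from it). Left-hand thread: clockwise from above loosens it, climbing 0.8 mm per rad, against about 0.15 N m friction
- grinder (a joint): twist of the grinder barrel in its rubber-lined clamp, rad, 0 at rest, positive anticlockwise from above; it springs back, 4 N m per rad. Turning the nut clockwise normally twists it to about -0.04; forcing the nut against a stop twists it more, and over 0.15 rad (0.6 N m) either way is too much
- collet_mouth (a point): point on the grinder's vertical axis, level with the top face of the tightened nut, 150 mm above the bench. The grinder, 35 mm thick, stands nose up in a clamp on a 90 x 90 mm base; its nose is 29 mm across for 30 mm below the nut. The burr stands 32 mm above the nut's top, so fingers must pass on both sides of it. Lifting the burr with over 20 N against the collet is too much
- jaw (a point): top inner edge of one of four collet jaws that close round the shank above its thick foot and hold it down; 3.2 mm from the axis with the nut tight. From its unknown start the nut has 1.3 to 2.0 rad to go clockwise to a solid end stop (two grasps or more); each jaw moves outward 1.5 mm per rad, to 6.2 mm from the axis at the stop
- burr_head (a point): centre of the cutter of the held burr: steel, 72 mm long, fluted cylindrical cutter 12 mm across and 22 tall on top of a 5 mm shank that ends in a 10 mm foot, 16 tall. Vertical in the collet, foot 40 mm below the nut's top face, a little loose; 40 to 85 g. Point 61 mm above the foot's underside, 11 mm below the burr's top; z along the burr
- hole (a point): centre of the mouth of the empty end hole, on the block's top face, 42 mm above the bench. Hole round, 12 mm wide, 30 deep, vertical. Wooden block 150 x 44 x 42 mm, long along this point's x axis; two other burrs stand in its other holes 50 and 100 mm away toward -x, up to 45 mm above the block's top. Burr fully in: its head point is 31 mm above this point
- air_plug: loose steel air plug 17 x 49 x 17 mm lying on the bench, leave alone
- grey_stick: loose whitish stone stick 12 x 110 x 10 mm lying on the bench, leave alone
- guide_bush: loose steel flanged guide bush 54 x 148 x 54 mm lying, leave alone
- jar: loose small jar with black lid, 55 mm across, 46 mm tall, leave alone
- hex_driver: loose hex driver with red handle 170 mm long, leave alone
- marker: loose red and white marker 126 mm long, leave alone
- stand: the grinder's stand, fixed to the bench: base plate 90 x 90 x 12 mm and clamp, carrying grinder, nut and jaws; origin under the base's centre

How it is judged:
By the outcome, as a careful person would: the job done as asked, in the order asked, and still so for the second after the job is handed in, with the robot touching nothing.
It also fails if it takes over 69 s, if anything falls off the work surface, if the arm or the gripper's body presses on something with over 40 N, if the wrist force passes 120 N, or if a joint passes its speed limit or range.

## Working session

There is one attempt and no reset: what is moved stays moved. The work goes in short steps, Python scripts to look and compute and a tool call to move; the robot and the scene stay as the last step left them, time stands still between calls to the robot, and variables do not carry over. Pictures are saved under pics/ and viewed, at most 10 in all, crops included, and the job is handed in when it is done.

Besides the shell and the picture viewer there is one more tool, called after ">>>" as name([rows], argument=value, ...), one row to a line, values as JSON. carry_out: Moves the arm, as the interface text tells. Its arguments: {"type":"object","properties":{"increments":{"type":"array","items":{"type":"array"}}},"required":["increments"]}

```bash
mkdir -p pics; cat > h.py <<'E'
import numpy as np, cv2
from bench import robot
def cal(n):
    c=robot.get_calibration(n); f=240/np.tan(np.radians(c["vfov"])/2)
    return f,c["cx"],c["cy"],c["k1"],np.array(c["T"])
def ray(n,u,v):
    f,cx,cy,k,T=cal(n); d=np.array([(u-cx)/f,(v-cy)/f]); p=d.copy()
    for _ in range(30): p=d/(1+k*(p@p))
    w=T[:3,:3]@np.array([p[0],p[1],1]); return T[:3,3],w/np.linalg.norm(w)
def plane(n,u,v,z):
    o,w=ray(n,u,v); return o+w*(z-o[2])/w[2]
def proj(n,P):
    f,cx,cy,k,T=cal(n); q=T[:3,:3].T@(np.array(P)-T[:3,3]); p=q[:2]/q[2]; p=p*(1+k*(p@p)); return np.array([cx+f*p[0],cy+f*p[1]])
def tri(n1,a,n2,b):
    A=[];B=[]
    for n,p in((n1,a),(n2,b)):
        o,w=ray(n,*p); M=np.eye(3)-np.outer(w,w); A.append(M);B.append(M@o)
    return np.linalg.lstsq(np.vstack(A),np.hstack(B),rcond=None)[0]
E
python3 - <<'E'
from h import *
for n in("scene","top"):
    cv2.imwrite(f"pics/{n}0.png",robot.snapshot(n)); print(n,cal(n))
print(robot.get_obs())
E
```

```text
scene (np.float64(603.1608258334801), 316.0385853071071, 236.9709118883876, -0.07469782259722405, array([[-0.47624063, -0.44952993,  0.7557233 , -0.43354572],
       [-0.87915511,  0.22703448, -0.41897689,  0.54457528],
       [ 0.01676741, -0.86393182, -0.50332958,  0.80246747],
       [ 0.        ,  0.        ,  0.        ,  1.        ]]))
top (np.float64(563.5257818495753), 312.64735379706116, 233.89536879942744, -0.08759777828233678, array([[-0.02715157, -0.98271167,  0.18314084,  0.35889813],
       [-0.9996244 ,  0.02600972, -0.00863445, -0.01583453],
       [ 0.00372173, -0.18330649, -0.98304877,  1.26353468],
       [ 0.        ,  0.        ,  0.        ,  1.        ]]))
{'time': 0.1, 'joint_positions': array([-1.20306424e+00,  8.78688684e-02,  1.37208951e+00,  5.55953545e-06,
        1.68361821e+00, -1.03084777e-01]), 'qvel': array([-0.00094225, -0.00289637, -0.00296069,  0.00128081, -0.00010126,
       -0.00194235]), 'joint_torque': array([ 2.10801372e-03, -3.41252267e+01, -3.03301156e+01,  7.20144832e-02,
        3.04532389e-02, -8.57472037e-05]), 'tool_pos': array([ 0.2493227 , -0.48971447,  0.2184348 ]), 'ee_rot': array([-3.13961982e+00, -2.09647200e-04,  4.70817279e-01]), 'wrist_force': array([-0.07792262, -0.61333759,  0.27116295]), 'wrist_torque': array([ 0.02796683,  0.00671543, -0.05045733]), 'finger_force': 0.0, 'width': 0.09389629063604082}
```

View pics/scene0.png

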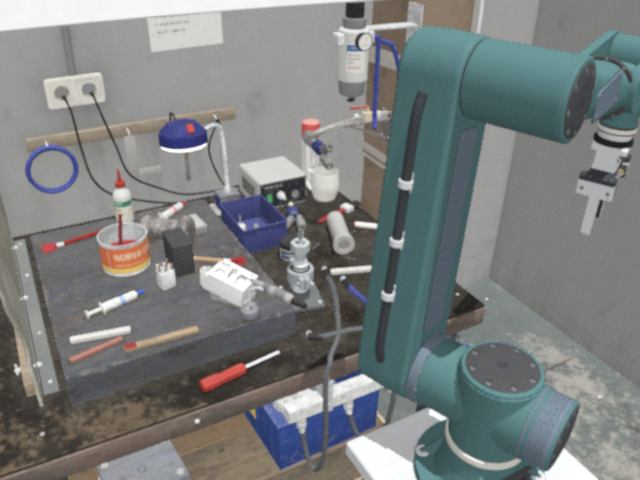

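View pics/top0.png

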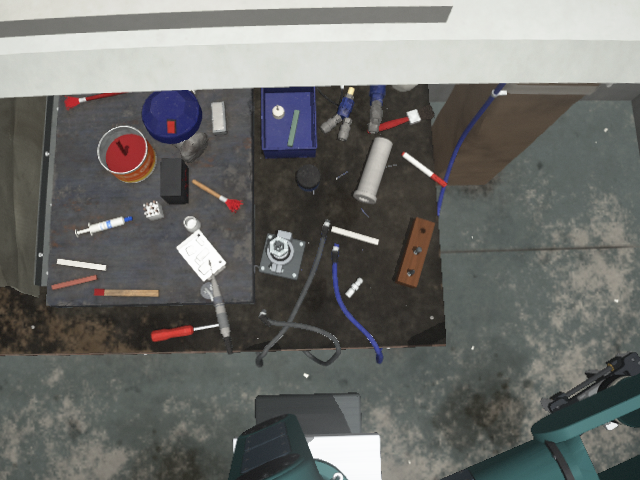

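The grinder is at about (282,250) in the top view and (300,265) in the scene view. The block is at about (415,252) in the top view and hidden in the scene view. I'll zoom in on these.

```bash
python3 - <<'E'
from h import *
t=cv2.imread("pics/top0.png");s=cv2.imread("pics/scene0.png")
a=cv2.resize(t[218:288,250:320],(400,400),interpolation=cv2.INTER_CUBIC)
b=cv2.resize(s[225:325,265:335],(400*7//10,400),interpolation=cv2.INTER_CUBIC)
c=cv2.resize(t[210:295,385:445],(0,0),fx=2,fy=2)
im=np.zeros((400,800,3),np.uint8);im[:,:400]=a;im[:,400:680]=b;im[:170,680:]=c
cv2.imwrite("pics/c1.png",im)
E
```

```text
(no output)
```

View pics/c1.png

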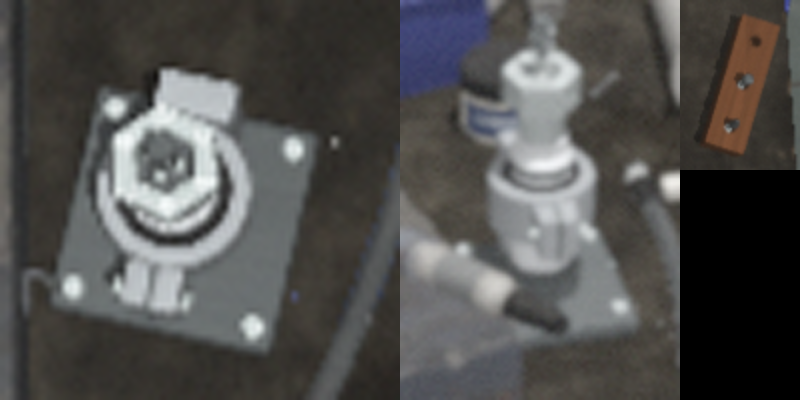

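The nut's hexagon is centred near top pixel (278.5,246.5), with corners roughly up and down in the image. The hole is the block's upper end at about (423,231), and the burrs fill the lower two holes. Next I'll measure these on the metric planes.

```bash
cat > meas.py <<'E'
from h import *
def hexfit(img,z=0.15,thr=200,c0=(278.5,246.5)):
    # metric top-down patch of plane z, 0.25 mm/px
    C=plane("top",*c0,z); m=0.00025; n=240
    g=np.arange(n)-n/2
    ux=np.array([[proj("top",C+[a*m,b*m,0]) for b in g[::8]] for a in g[::8]]).astype(np.float32)
    mp=cv2.resize(ux,(n,n))
    # exact: bilinear upsample offset-free
    gi=(np.arange(n)/8).astype(np.float32); B,A=np.meshgrid(gi,gi)
    mp=cv2.remap(ux,B,A,cv2.INTER_LINEAR,borderMode=cv2.BORDER_REPLICATE)
    p=cv2.remap(img,mp[...,0].copy(),mp[...,1].copy(),cv2.INTER_CUBIC)
    gray=cv2.cvtColor(p,cv2.COLOR_BGR2GRAY)
    mk=(gray>thr).astype(np.uint8)
    cs,_=cv2.findContours(mk,cv2.RETR_EXTERNAL,cv2.CHAIN_APPROX_NONE)
    c=max(cs,key=cv2.contourArea); h=cv2.convexHull(c)[:,0,:].astype(float)
    best=None
    for a in np.arange(0,60,0.5):
        w=[];mid=[]
        N=[]
        for k in range(3):
            t=np.radians(a+60*k); d=np.array([np.cos(t),np.sin(t)]) # (x,y)
            s=h[:,1]*d[0]+h[:,0]*d[1]
            w.append(s.max()-s.min()); mid.append((s.max()+s.min())/2); N.append(d)
        cost=sum(w)
        if best is None or cost<best[0]:
            best=(cost,a,np.array(w)*m*1e3,C[:2]+(np.linalg.lstsq(np.array(N),np.array(mid),rcond=None)[0]-n/2)*m)
    return best,p,C
if __name__=="__main__":
    t=cv2.imread("pics/top0.png")
    for th in(150,165,180,195,210):
        b,p,C=hexfit(t,thr=th); print(th,b)
    print("plate centre", np.mean([plane("top",250+u/5.714,218+v/5.714,0.012) for u,v in((102,88),(318,140),(268,352),(55,300))],0))
    hsv=cv2.cvtColor(t,cv2.COLOR_BGR2HSV)
    mk=((hsv[...,0]<15)&(hsv[...,1]>100)&(hsv[...,2]>60)).astype(np.uint8); mk[:,:385]=0;mk[:,445:]=0;mk[:205]=0;mk[300:]=0
    cs,_=cv2.findContours(cv2.morphologyEx(mk,cv2.MORPH_CLOSE,np.ones((5,5))),0,1); c=max(cs,key=cv2.contourArea)
    q=np.array([plane("top",u,v,0.042)[:2] for u,v in c[:,0,:]])
    r=cv2.minAreaRect((q*1000).astype(np.float32)); print("block",r,cv2.boxPoints(r).round(1).tolist())
    bx=cv2.cvtColor(t,cv2.COLOR_BGR2GRAY)[222:240,414:432].astype(float); w=np.clip(75-bx,0,None)
    yy,xx=np.mgrid[222:240,414:432]
    print(bx.astype(int)[3:15,3:15])
    g=cv2.resize(t[205:300,385:445],None,fx=6,fy=6,interpolation=cv2.INTER_CUBIC)
    im=np.zeros((570,800,3),np.uint8); im[:,:360]=g; im[:240*440//240,360:]=cv2.resize(p,(440,440)) 
    cv2.imwrite("pics/c2.png",im)
E
python3 meas.py
```

```text
150 (np.float64(709.6447897094157), np.float64(0.0), array([59.75      , 54.21457331, 63.44662412]), array([0.541442  , 0.03794354]))
165 (np.float64(703.4486372867091), np.float64(0.0), array([59.75      , 53.56505426, 62.54710506]), array([0.54148367, 0.03799637]))
180 (np.float64(556.1790687890045), np.float64(32.5), array([41.84475944, 43.2587515 , 53.94125626]), array([0.55067956, 0.03996788]))Traceback (most recent call last):
  File "meas.py", line 31, in <module>
    b,p,C=hexfit(t,thr=th); print(th,b)
          ~~~~~~^^^^^^^^^^
  File "meas.py", line 6, in hexfit
    ux=np.array([[proj("top",C+[a*m,b*m,0]) for b in g[::8]] for a in g[::8]]).astype(np.float32)
                  ~~~~^^^^^^^^^^^^^^^^^^^^^
  File "h.py", line 13, in proj
    f,cx,cy,k,T=cal(n); q=T[:3,:3].T@(np.array(P)-T[:3,3]); p=q[:2]/q[2]; p=p*(1+k*(p@p)); return np.array([cx+f*p[0],cy+f*p[1]])
                ~~~^^^
  File "h.py", line 4, in cal
    c=robot.get_calibration(n); f=240/np.tan(np.radians(c["vfov"])/2)
ValueError: time passes only in moves, steps and waits
```

```bash
sed -i 's/^def cal/from functools import lru_cache\n@lru_cache(None)\ndef cal/' h.py
sed -i 's/(150,165,180,195,210)/(185,190,195,200,205,210,215)/' meas.py; python3 meas.py
```

```text
185 (np.float64(552.720175511024), np.float64(32.5), array([41.71043453, 42.75922739, 53.71038195]), array([0.55071733, 0.03999194]))
190 (np.float64(540.5924715968589), np.float64(33.0), array([41.27536094, 42.97289082, 50.89986613]), array([0.55007061, 0.04034789]))
195 (np.float64(439.6893017687123), np.float64(32.5), array([36.82349169, 35.18793296, 37.9109008 ]), array([0.54493049, 0.04389537]))
200 (np.float64(434.75980032889385), np.float64(32.5), array([36.3725484 , 35.162975  , 37.15442669]), array([0.54478338, 0.04393268]))
205 (np.float64(429.6590283701902), np.float64(32.5), array([35.84577534, 34.89140325, 36.6775785 ]), array([0.54468139, 0.04399963]))
210 (np.float64(425.3347267691653), np.float64(32.5), array([35.52915695, 34.65254604, 36.1519787 ]), array([0.54461102, 0.04393143]))
215 (np.float64(420.4545646588007), np.float64(32.5), array([35.00238389, 34.40278399, 35.70847329]), array([0.54456204, 0.04397079]))
plate centre [0.54254    0.04217042 0.012     ]
block ((540.1218872070312, -252.0821990966797), (45.419151306152344, 153.78073120117188), 70.56637573242188) [[460.1000061035156, -247.89999389648438], [605.0999755859375, -299.1000061035156], [620.2000122070312, -256.20001220703125], [475.20001220703125, -205.10000610351562]]
[[85 81 83 78 79 83 84 88 88 85 86 86]
 [86 82 82 78 80 81 83 82 88 85 86 83]
 [87 81 79 76 76 71 75 79 86 87 85 84]
 [87 81 80 68 59 57 58 71 82 86 86 85]
 [85 81 76 58 46 41 44 51 68 84 86 83]
 [86 82 72 68 47 40 40 42 63 82 85 85]
 [86 80 77 76 50 43 41 44 62 82 84 83]
 [87 82 77 73 57 51 42 52 72 84 85 86]
 [86 82 78 80 77 72 67 76 81 86 82 84]
 [87 79 79 82 86 84 84 86 84 83 82 84]
 [86 82 81 85 86 86 85 85 85 83 85 87]
 [85 81 82 85 86 85 87 85 85 82 85 88]]
```

View pics/c2.png

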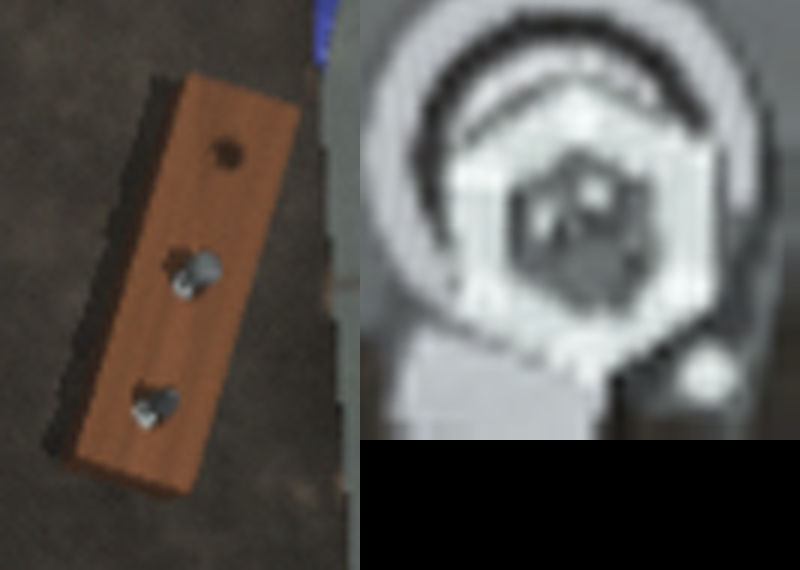

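The nut's axis is at about (0.5447, 0.0439), with flat normals at 32.5° + 60°k. I'll start the grasp at yaw 122.5°, so the whole clockwise turn fits the last joint's range. First I move above it.

>>> carry_out([
  [0,[0,0,-30],0],
  [0,[38,-26,0],0],
  [0,[39,-26,0],0],
  [0,[39,-26,0],0],
  [0,[39,-26,0],0],
  [0,[39,-26,0],0],
  [0,[39,-26,0],0],
  [0,[39,-26,0],0],
])

```text
time: 0.9
tool_pos: [0.4097, -0.2027, 0.2491]
ee_rot: [-3.141, 0.0, 0.47]
wrist_force: [1.2, -0.9, -1.2]
width: 0.094
finger_force: 0.0
```

>>> carry_out([
  [0,[39,-26,0],0],
  [0,[39,-26,0],0],
  [0,[39,-26,0],0],
  [0,[39,-26,0],0],
  [0,[39,-26,0],0],
  [0,[38,-27,0],0],
  [0,[0,0,0],-8.5],
  [0,[0,0,0],-8.5],
])

```text
time: 1.7
tool_pos: [0.5459, 0.0428, 0.2482]
ee_rot: [-3.14, 0.002, 0.777]
wrist_force: [-1.1, -1.1, 0.1]
width: 0.0941
finger_force: 0.0
```

>>> carry_out([
  [0,[0,0,0],-8.5],
  [0,[0,0,0],-8.5],
  [0,[0,0,0],-8.5],
  [0,[0,0,0],-8.5],
  [0,[0,0,0],-8.5],
  [0,[0,0,0],-8.5],
  [0,[0,0,0],-8.5],
  [0,[0,0,0],-8.5],
])

```text
time: 2.5
tool_pos: [0.5455, 0.041, 0.2488]
ee_rot: [-3.14, -0.0, 1.96]
wrist_force: [-0.9, 0.2, 0.9]
width: 0.0939
finger_force: 0.0
```

>>> carry_out([
  [0,[0,0,0],-8.5],
  [0,[0,0,0],-2],
  [0,[0,0,0],0],
  [0,[0,0,0],0],
])

```text
time: 2.9
tool_pos: [0.5456, 0.041, 0.249]
ee_rot: [-3.141, -0.0, 2.137]
wrist_force: [0.1, 0.2, 0.3]
width: 0.094
finger_force: 0.0
```

```bash
python3 - <<'E'
from h import *
s=robot.snapshot("scene");t=robot.snapshot("top")
cv2.imwrite("pics/s1.png",s);cv2.imwrite("pics/t1.png",t)
print([proj("scene",p).round(1).tolist() for p in((.5447,.0439,.15),(.5447,.0439,.182),(.612-.0085,-.278+.0,.042),(.6,-.2725,.042))], proj("top",(.5447,.0439,.182)))
im=np.zeros((560,800,3),np.uint8)
im[:,:420]=cv2.resize(s[190:330,250:355],(420,560),interpolation=cv2.INTER_CUBIC)
im[:285,420:]=cv2.resize(s[190:340,340:540],(380,285)); im[290:290+270,420:]=cv2.resize(t[190:325,240:430],(380,270))
cv2.imwrite("pics/c3.png",im)
E
```

```text
[[298.7, 241.8], [298.8, 228.7], [402.3, 238.6], [401.4, 239.7]] [277.3178976  242.73842362]
```

View pics/c3.png

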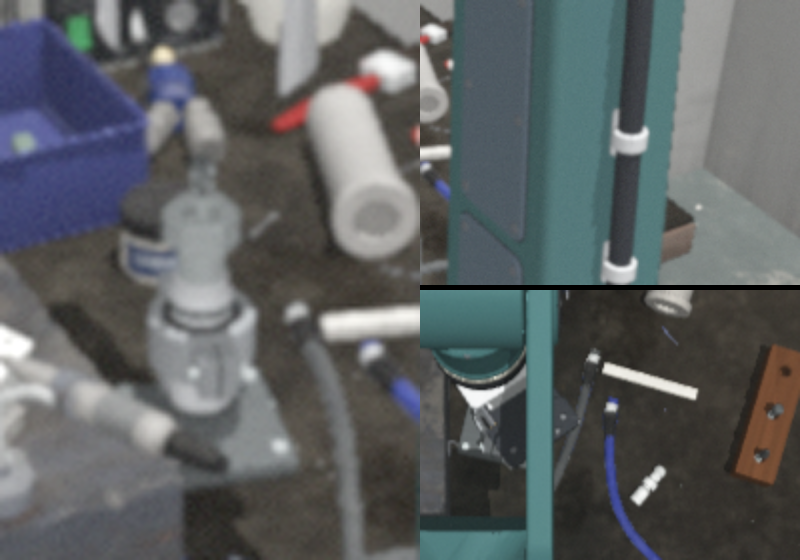

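The scene view shows the nut top at about (300.3,242), 1.7 px right of the prediction. I'll average the two views to (0.544, 0.0426). The fingers straddle the burr, so I'm descending.

>>> carry_out([
  [0,[2.2,-0.5,0],0],
  [0,[0,0,25],0],
  [0,[0,0,25],0],
  [0,[0,0,25],0],
  [0,[0,0,20],0],
  [0,[0,0,15],0],
  [0,[0,0,0],0],
  [0,[0,0,0],0],
])

```text
time: 3.8
tool_pos: [0.5444, 0.0426, 0.14]
ee_rot: [3.141, 0.0, 2.138]
wrist_force: [0.6, 0.4, -0.3]
width: 0.094
finger_force: 0.0
```

>>> carry_out([
  [100,[0,0,0],0],
  [125,[0,0,0],0],
  [135,[0,0,0],0],
  [140,[0,0,0],0],
  [145,[0,0,0],0],
])

```text
time: 4.3
tool_pos: [0.5443, 0.0426, 0.1397]
ee_rot: [3.141, 0.0, 2.138]
wrist_force: [-0.6, 0.1, -0.1]
width: 0.0573
finger_force: 0.0
```

>>> carry_out([
  [150,[0,0,1.5],0],
  [150,[0,0,0],0],
  [154,[0,0,0],0],
  [154,[0,0,0],0],
  [156,[0,0,0],0],
  [156,[0,0,0],0],
])

```text
time: 4.9
tool_pos: [0.5446, 0.0428, 0.1379]
ee_rot: [3.141, 0.0, 2.138]
wrist_force: [1.2, 1.1, -2.1]
width: 0.0362
finger_force: 1.1
```

```bash
cat > o.py <<'E'
from bench import robot
o=robot.get_obs()
for k in("time","tool_pos","ee_rot","wrist_force","wrist_torque","width","finger_force"): print(k,o[k].round(4) if hasattr(o[k],'round') else o[k])
print(o["joint_positions"].round(3))
E
python3 o.py
```

```text
time 4.9
tool_pos [0.5446 0.0428 0.1379]
ee_rot [3.1406e+00 1.0000e-04 2.1377e+00]
wrist_force [ 1.2488  1.1298 -2.0784]
wrist_torque [ 0.1763 -0.4199  0.0012]
width 0.03618059574220852
finger_force 1.1464330181479454
[-0.026  0.108  1.51   0.     1.522 -0.593]
```

>>> carry_out([
  [165,[0,0,0],0],
  [255,[0,0,0],0],
  [255,[0,0,0],0],
])

```text
time: 5.2
tool_pos: [0.5446, 0.0429, 0.1379]
ee_rot: [3.14, 0.0, 2.138]
wrist_force: [4.3, 1.7, -2.7]
width: 0.0361
finger_force: 29.9
```

```bash
python3 o.py
```

```text
time 5.2
tool_pos [0.5446 0.0429 0.1379]
ee_rot [3.1404e+00 2.0000e-04 2.1378e+00]
wrist_force [ 4.3367  1.6553 -2.7405]
wrist_torque [ 0.3286 -0.7654  0.0322]
width 0.03607670096280752
finger_force 29.86128866672516
[-2.600e-02  1.080e-01  1.510e+00  1.000e-03  1.522e+00 -5.930e-01]
```

>>> carry_out([
  [255,[0,0.3,0],0],
  [255,[0,0,-0.04],3],
  [255,[0,0,-0.06],4],
  [255,[0,0,-0.06],4],
  [255,[0,0,-0.06],4],
])

```text
time: 5.7
tool_pos: [0.5444, 0.0427, 0.1381]
ee_rot: [-3.141, 0.0, 1.873]
wrist_force: [3.4, 1.9, -3.2]
width: 0.0355
finger_force: 29.9
```

```bash
python3 o.py
```

```text
time 5.7
tool_pos [0.5444 0.0427 0.1381]
ee_rot [-3.1414e+00  2.0000e-04  1.8733e+00]
wrist_force [ 3.41    1.8579 -3.1962]
wrist_torque [ 0.2217 -0.5803  0.1398]
width 0.03552835232893195
finger_force 29.912894368171692
[-0.025  0.109  1.509 -0.     1.524 -0.328]
```

>>> carry_out([
  [255,[0,0,-0.06],4],
  [255,[0,0,-0.06],4],
  [255,[0,0,-0.06],4],
  [255,[0,0,-0.06],4],
  [255,[0,0,-0.06],4],
])

```text
time: 6.2
tool_pos: [0.544, 0.0427, 0.1384]
ee_rot: [-3.14, 0.0, 1.524]
wrist_force: [2.0, 0.7, -2.1]
width: 0.0358
finger_force: 29.9
```

```bash
python3 o.py
```

```text
time 6.2
tool_pos [0.544  0.0427 0.1384]
ee_rot [-3.1404e+00  4.0000e-04  1.5242e+00]
wrist_force [ 2.0214  0.6844 -2.0977]
wrist_torque [ 0.1751 -0.3558  0.1906]
width 0.03577663405485382
finger_force 29.914019107818604
[-0.025  0.108  1.509 -0.     1.525  0.021]
```

>>> carry_out([
  [255,[0,0,-0.06],4],
  [255,[0,0,-0.06],4],
  [255,[0,0,-0.06],4],
  [255,[0,0,-0.06],4],
  [255,[0,0,-0.06],4],
])

```text
time: 6.7
tool_pos: [0.5436, 0.0427, 0.1386]
ee_rot: [-3.14, 0.001, 1.175]
wrist_force: [-0.0, 1.3, -1.0]
width: 0.0359
finger_force: 29.9
```

```bash
python3 o.py
```

```text
time 6.7
tool_pos [0.5436 0.0427 0.1386]
ee_rot [-3.1397e+00  1.0000e-03  1.1752e+00]
wrist_force [-0.0241  1.301  -0.9869]
wrist_torque [ 0.2286 -0.1713  0.2082]
width 0.03588066548159579
finger_force 29.915421903133392
[-0.025  0.108  1.509 -0.     1.527  0.37 ]
```

>>> carry_out([
  [255,[0,0,-0.06],4],
  [255,[0,0,-0.06],4],
  [255,[0,0,-0.06],4],
  [255,[0,0,0],0],
])

```text
time: 7.1
tool_pos: [0.5434, 0.0428, 0.1388]
ee_rot: [-3.139, 0.001, 0.969]
wrist_force: [-0.7, 1.2, -0.5]
width: 0.0359
finger_force: 29.9
```

```bash
python3 o.py | grep -E "torque|rot|force"
```

```text
ee_rot [-3.1395e+00  1.5000e-03  9.6870e-01]
wrist_force [-0.7179  1.2307 -0.477 ]
wrist_torque [0.2892 0.1155 0.1111]
finger_force 29.905611276626587
```

>>> carry_out([
  [255,[0,0,-0.03],2],
  [255,[0,0,-0.03],2],
  [255,[0,0,0],0],
])

```text
time: 7.4
tool_pos: [0.5433, 0.0429, 0.1389]
ee_rot: [-3.139, 0.002, 0.9]
wrist_force: [-1.7, 1.6, -0.5]
width: 0.0356
finger_force: 29.9
```

```bash
python3 o.py | grep -E "torque|rot|force"
```

```text
ee_rot [-3.1394e+00  1.6000e-03  9.0010e-01]
wrist_force [-1.7231  1.5914 -0.4675]
wrist_torque [0.3651 0.3327 0.1294]
finger_force 29.91045355796814
```

>>> carry_out([
  [255,[0,0,-0.03],2],
  [255,[0,0,-0.03],1],
  [255,[0,0,0],0],
])

```text
time: 7.7
tool_pos: [0.5433, 0.0429, 0.1389]
ee_rot: [-3.139, 0.002, 0.847]
wrist_force: [-4.0, 2.1, 0.5]
width: 0.0357
finger_force: 29.9
```

```bash
python3 o.py | grep -E "torque|rot|force"
```

```text
ee_rot [-3.1394e+00  1.6000e-03  8.4730e-01]
wrist_force [-3.9676  2.056   0.4825]
wrist_torque [0.3592 0.681  0.2011]
finger_force 29.913446009159088
```

>>> carry_out([
  [255,[-0.1,-0.3,-0.03],2],
  [255,[0,0,0],0],
])

```text
time: 7.9
tool_pos: [0.5433, 0.043, 0.1389]
ee_rot: [-3.14, 0.001, 0.812]
wrist_force: [-3.8, 1.6, -0.2]
width: 0.0356
finger_force: 29.9
```

```bash
python3 o.py | grep -E "torque|rot|force"
```

```text
ee_rot [-3.140e+00  1.400e-03  8.123e-01]
wrist_force [-3.7596  1.6035 -0.2438]
wrist_torque [0.388  0.6647 0.1553]
finger_force 29.912229180336
```

>>> carry_out([
  [255,[0,0,-0.03],2],
  [255,[0,0,0],0],
])

```text
time: 8.1
tool_pos: [0.5432, 0.043, 0.1389]
ee_rot: [-3.14, 0.001, 0.778]
wrist_force: [-4.5, 1.1, 0.9]
width: 0.0362
finger_force: 29.9
```

```bash
python3 o.py | grep -E "torque|rot|force"
```

```text
ee_rot [-3.1399e+00  1.5000e-03  7.7760e-01]
wrist_force [-4.5362  1.1346  0.9411]
wrist_torque [0.3837 0.8179 0.1466]
finger_force 29.912968575954437
```

>>> carry_out([
  [255,[0,0,-0.03],2],
  [255,[0,0,0],0],
])

```text
time: 8.3
tool_pos: [0.5432, 0.043, 0.139]
ee_rot: [-3.14, 0.001, 0.743]
wrist_force: [-4.9, 2.2, 1.1]
width: 0.0357
finger_force: 29.9
```

```bash
python3 o.py | grep -E "torque|rot|force"
```

```text
ee_rot [-3.1399e+00  1.5000e-03  7.4270e-01]
wrist_force [-4.8786  2.186   1.1144]
wrist_torque [0.4183 0.8955 0.1702]
finger_force 29.913423657417297
```

>>> carry_out([
  [255,[-0.1,-0.3,-0.03],2],
  [255,[0,0,-0.03],2],
  [255,[0,0,0],0],
])

```text
time: 8.6
tool_pos: [0.5432, 0.0431, 0.139]
ee_rot: [-3.141, 0.001, 0.673]
wrist_force: [-4.6, 2.1, -0.5]
width: 0.0361
finger_force: 29.9
```

```bash
python3 o.py | grep -E "torque|rot|force"
```

```text
ee_rot [-3.1405e+00  1.3000e-03  6.7300e-01]
wrist_force [-4.6045  2.1357 -0.4854]
wrist_torque [0.4393 0.9208 0.111 ]
finger_force 29.91217017173767
```

>>> carry_out([
  [255,[0,0,-0.03],2],
  [255,[0,0,0],0],
])

```text
time: 8.8
tool_pos: [0.5431, 0.0431, 0.139]
ee_rot: [-3.14, 0.001, 0.638]
wrist_force: [-5.6, 1.6, 1.5]
width: 0.0358
finger_force: 29.9
```

```bash
python3 o.py | grep -E "torque|rot|force"
```

```text
ee_rot [-3.1404e+00  1.4000e-03  6.3820e-01]
wrist_force [-5.5662  1.5549  1.4924]
wrist_torque [0.4687 0.8589 0.1704]
finger_force 29.913010597229004
```

>>> carry_out([
  [255,[0,0,-0.03],2],
  [255,[0,0,0],0],
])

```text
time: 9.0
tool_pos: [0.5431, 0.0432, 0.1391]
ee_rot: [-3.14, 0.001, 0.603]
wrist_force: [-5.0, 2.8, 0.9]
width: 0.0359
finger_force: 29.9
```

```bash
python3 o.py | grep -E "torque|rot|force"
```

```text
ee_rot [-3.1404e+00  1.4000e-03  6.0330e-01]
wrist_force [-5.0019  2.8046  0.885 ]
wrist_torque [0.3912 0.9108 0.2003]
finger_force 29.913010597229004
```

>>> carry_out([
  [255,[0,0,-0.03],2],
  [255,[0,0,0],0],
])

```text
time: 9.2
tool_pos: [0.5431, 0.0432, 0.1391]
ee_rot: [-3.14, 0.002, 0.568]
wrist_force: [-4.7, 2.3, 0.8]
width: 0.0361
finger_force: 29.9
```

```bash
python3 o.py | grep -E "torque|rot|force"
```

```text
ee_rot [-3.1404e+00  1.5000e-03  5.6840e-01]
wrist_force [-4.7238  2.2621  0.7923]
wrist_torque [0.4403 0.9302 0.145 ]
finger_force 29.913066029548645
```

>>> carry_out([
  [255,[0,0,-0.03],1.5],
  [255,[0,0,0],0],
])

```text
time: 9.4
tool_pos: [0.5431, 0.0432, 0.1391]
ee_rot: [-3.14, 0.002, 0.542]
wrist_force: [-5.6, 2.8, -0.3]
width: 0.0357
finger_force: 29.9
```

```bash
python3 o.py | grep -E "torque|rot|force"
```

```text
ee_rot [-3.1403e+00  1.5000e-03  5.4230e-01]
wrist_force [-5.619   2.7879 -0.3069]
wrist_torque [0.475  0.9619 0.1436]
finger_force 29.91338700056076
```

>>> carry_out([
  [255,[0,-0.2,-0.03],2],
  [255,[0,0,0],0],
])

```text
time: 9.6
tool_pos: [0.543, 0.0433, 0.1392]
ee_rot: [-3.141, 0.002, 0.507]
wrist_force: [-5.4, 2.4, -0.2]
width: 0.0357
finger_force: 29.9
```

```bash
python3 o.py | grep -E "torque|rot|force"
```

```text
ee_rot [-3.1407e+00  1.6000e-03  5.0730e-01]
wrist_force [-5.4209  2.3915 -0.1941]
wrist_torque [0.4268 0.9238 0.1673]
finger_force 29.91269588470459
```

>>> carry_out([
  [255,[0,0,-0.03],2],
  [255,[0,0,0],0],
])

```text
time: 9.8
tool_pos: [0.543, 0.0433, 0.1392]
ee_rot: [-3.141, 0.002, 0.472]
wrist_force: [-5.1, 1.8, -0.2]
width: 0.0359
finger_force: 29.9
```

```bash
python3 o.py | grep -E "torque|rot|force"
```

```text
ee_rot [-3.1406e+00  1.6000e-03  4.7230e-01]
wrist_force [-5.1465  1.8051 -0.1845]
wrist_torque [0.4317 0.875  0.2021]
finger_force 29.912670850753784
```

>>> carry_out([
  [255,[0,0,-0.03],2],
  [255,[0,0,0],0],
])

```text
time: 10.0
tool_pos: [0.543, 0.0434, 0.1392]
ee_rot: [-3.141, 0.002, 0.437]
wrist_force: [-4.7, 3.0, 0.2]
width: 0.0359
finger_force: 29.9
```

```bash
python3 o.py | grep -E "torque|rot"
```

```text
ee_rot [-3.1406e+00  1.6000e-03  4.3750e-01]
wrist_torque [0.4769 0.9266 0.1599]
```

>>> carry_out([
  [255,[0,0,-0.03],1.5],
  [255,[0,0,0],0],
])

```text
time: 10.2
tool_pos: [0.543, 0.0434, 0.1392]
ee_rot: [-3.141, 0.002, 0.411]
wrist_force: [-4.5, 2.1, 0.0]
width: 0.0357
finger_force: 29.9
```

```bash
python3 o.py | grep -E "torque|rot"
```

```text
ee_rot [-3.1406e+00  1.6000e-03  4.1140e-01]
wrist_torque [0.479  0.8727 0.1355]
```

>>> carry_out([
  [255,[0,0,-0.03],2],
  [255,[0,0,0],0],
])

```text
time: 10.4
tool_pos: [0.543, 0.0434, 0.1393]
ee_rot: [-3.141, 0.002, 0.376]
wrist_force: [-5.3, 3.0, 0.2]
width: 0.0358
finger_force: 29.9
```

```bash
python3 o.py | grep -E "torque|rot"
```

```text
ee_rot [-3.1406e+00  1.7000e-03  3.7640e-01]
wrist_torque [0.4199 0.9102 0.1743]
```

>>> carry_out([
  [255,[0,0,-0.03],2],
  [255,[0,0,0],0],
])

```text
time: 10.6
tool_pos: [0.543, 0.0434, 0.1393]
ee_rot: [-3.141, 0.002, 0.342]
wrist_force: [-5.4, 2.1, 1.4]
width: 0.0358
finger_force: 29.9
```

```bash
python3 o.py | grep -E "torque|rot"
```

```text
ee_rot [-3.1406e+00  1.7000e-03  3.4160e-01]
wrist_torque [0.5606 0.8945 0.1787]
```

>>> carry_out([
  [255,[0,0,-0.03],2],
  [255,[0,0,0],0],
])

```text
time: 10.8
tool_pos: [0.543, 0.0435, 0.1393]
ee_rot: [-3.141, 0.002, 0.307]
wrist_force: [-5.0, 2.6, 1.2]
width: 0.0354
finger_force: 29.9
```

```bash
python3 o.py | grep -E "torque|rot"
```

```text
ee_rot [-3.1406e+00  1.7000e-03  3.0670e-01]
wrist_torque [0.4781 0.9424 0.1702]
```

>>> carry_out([
  [255,[0,0,-0.03],1.5],
  [255,[0,0,0],0],
])

```text
time: 11.0
tool_pos: [0.543, 0.0435, 0.1394]
ee_rot: [-3.141, 0.002, 0.281]
wrist_force: [-4.7, 3.2, 0.5]
width: 0.0358
finger_force: 30.0
```

```bash
python3 o.py | grep -E "torque|rot"
```

```text
ee_rot [-3.1406e+00  1.7000e-03  2.8090e-01]
wrist_torque [0.5241 0.9093 0.2337]
```

>>> carry_out([
  [255,[0,0,0],1],
  [255,[0,0,0],0],
])

```text
time: 11.2
tool_pos: [0.543, 0.0435, 0.1393]
ee_rot: [-3.141, 0.002, 0.264]
wrist_force: [-4.2, 2.1, 0.3]
width: 0.0356
finger_force: 30.0
```

```bash
python3 o.py | grep -E "torque|rot"
```

```text
ee_rot [-3.1406e+00  1.8000e-03  2.6380e-01]
wrist_torque [0.5492 0.9062 0.3439]
```

>>> carry_out([
  [255,[0,0,0],1],
  [255,[0,0,0],0],
])

```text
time: 11.4
tool_pos: [0.5429, 0.0435, 0.1393]
ee_rot: [-3.141, 0.002, 0.247]
wrist_force: [-5.1, 2.6, -0.2]
width: 0.0362
finger_force: 30.0
```

```bash
python3 o.py | grep -E "torque|rot"
```

```text
ee_rot [-3.1406e+00  1.9000e-03  2.4650e-01]
wrist_torque [0.5504 0.9108 0.3063]
```

>>> carry_out([
  [255,[0,0,0],0.5],
  [255,[0,0,0],0],
])

```text
time: 11.6
tool_pos: [0.5429, 0.0436, 0.1393]
ee_rot: [-3.141, 0.002, 0.238]
wrist_force: [-4.5, 2.4, 0.3]
width: 0.0361
finger_force: 30.0
```

```bash
python3 o.py | grep -E "torque|rot"
```

```text
ee_rot [-3.1406e+00  1.9000e-03  2.3800e-01]
wrist_torque [0.5353 0.9352 0.3685]
```

>>> carry_out([
  [255,[0,0,0],0],
])

```text
time: 11.7
tool_pos: [0.5429, 0.0435, 0.1393]
ee_rot: [-3.141, 0.002, 0.238]
wrist_force: [-4.7, 3.4, -0.3]
width: 0.0358
finger_force: 30.0
```

```bash
python3 o.py | grep -E "torque|rot"
```

```text
ee_rot [-3.1407e+00  1.9000e-03  2.3810e-01]
wrist_torque [0.5286 0.9334 0.4012]
```

The stop is confirmed: torque went from 0.165 to about 0.39 N m and rose in step with the turn. I'll back off to relax the grinder, open, rise to the burr head and grip it.

>>> carry_out([
  [255,[0,0,0],-2.5],
  [255,[0,0,0],-2],
  [255,[0,0,0],0],
  [140,[0,0,0],0],
  [110,[0,0,0],0],
  [90,[0,0,0],0],
  [90,[0,0,0],0],
])

```text
time: 12.4
tool_pos: [0.5444, 0.0428, 0.14]
ee_rot: [3.14, -0.001, 0.314]
wrist_force: [1.1, -0.0, 0.7]
width: 0.0601
finger_force: 0.0
```

```bash
python3 o.py
```

```text
time 12.4
tool_pos [0.5444 0.0428 0.14  ]
ee_rot [ 3.1405e+00 -1.4000e-03  3.1370e-01]
wrist_force [ 1.0545 -0.0222  0.6598]
wrist_torque [-0.0316  0.023  -0.0429]
width 0.06013319544047192
finger_force 0.0
[-2.500e-02  1.060e-01  1.508e+00 -1.000e-03  1.525e+00  1.232e+00]
```

>>> carry_out([
  [90,[0,-1.1,0],0],
  [90,[0,0,-15],0],
  [90,[0,0,-15],0],
  [150,[0,0,0],0],
  [190,[0,0,0],0],
  [205,[0,0,0],0],
  [210,[0,0,0],0],
])

```text
time: 13.1
tool_pos: [0.5431, 0.0442, 0.169]
ee_rot: [-3.141, 0.001, 0.314]
wrist_force: [-0.2, -0.4, -0.5]
width: 0.0323
finger_force: 0.0
```

```bash
python3 o.py; python3 - <<'E'
from h import *
s=robot.snapshot("scene"); cv2.imwrite("pics/c4.png",cv2.resize(s[190:290,260:345],(510,600),interpolation=cv2.INTER_CUBIC))
E
```

```text
time 13.1
tool_pos [0.5431 0.0442 0.169 ]
ee_rot [-3.1413e+00  1.1000e-03  3.1370e-01]
wrist_force [-0.1914 -0.4041 -0.495 ]
wrist_torque [ 0.013   0.0274 -0.0341]
width 0.0322945403975887
finger_force 0.0
[-0.023  0.092  1.466 -0.     1.585  1.234]
```

View pics/c4.png

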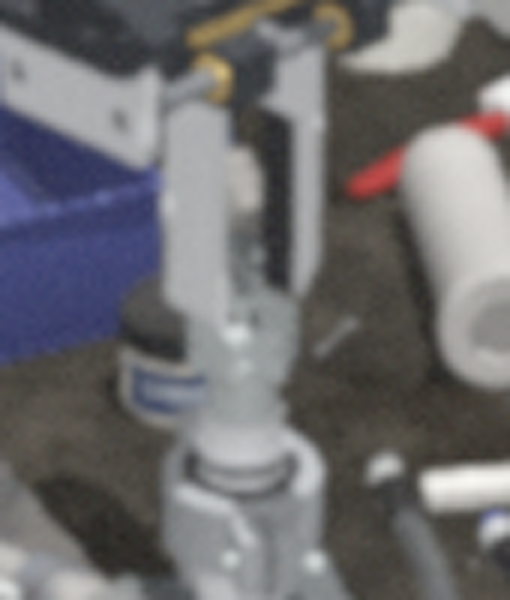

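The fingers straddle the burr cleanly, above the nut. I'm correcting by under 1 mm and gripping.

>>> carry_out([
  [215,[0.7,0.6,0],0],
  [220,[0,0,0],0],
  [222,[0,0,0],0],
  [224,[0,0,0],0],
  [230,[0,0,0],0],
  [255,[0,0,0],0],
  [255,[0,0,0],0],
])

```text
time: 13.85
tool_pos: [0.5442, 0.0439, 0.1696]
ee_rot: [3.142, 0.0, 0.314]
wrist_force: [0.2, -0.7, -0.6]
width: 0.0123
finger_force: 30.0
```

```bash
python3 o.py
```

```text
time 13.85
tool_pos [0.5442 0.0439 0.1696]
ee_rot [3.1415 0.     0.3137]
wrist_force [ 0.1557 -0.7152 -0.6394]
wrist_torque [-0.0154  0.0081  0.0033]
width 0.012347093617341013
finger_force 29.999688919633627
[-0.023  0.093  1.463 -0.     1.585  1.234]
```

Gripped at 12.3 mm, which matches the cutter. I'll lift slowly at first while watching the force.

>>> carry_out([
  [255,[0,0,-1],0],
  [255,[0,0,-1],0],
  [255,[0,0,0],0],
])

```text
time: 14.15
tool_pos: [0.5444, 0.0439, 0.1719]
ee_rot: [3.141, -0.0, 0.314]
wrist_force: [0.6, 0.2, -0.3]
width: 0.012
finger_force: 30.0
```

>>> carry_out([
  [255,[0,0,-2],0],
  [255,[0,0,-3],0],
  [255,[0,0,-3],0],
  [255,[0,0,0],0],
])

```text
time: 14.55
tool_pos: [0.5447, 0.0439, 0.1805]
ee_rot: [3.141, -0.001, 0.314]
wrist_force: [0.7, 0.4, -1.2]
width: 0.0121
finger_force: 30.0
```

>>> carry_out([
  [255,[0,0,-6],0],
  [255,[0,0,-8],0],
  [255,[0,0,-8],0],
  [255,[0,0,-8],0],
  [255,[0,0,-10],0],
])

```text
time: 15.05
tool_pos: [0.5443, 0.0439, 0.2204]
ee_rot: [3.141, -0.0, 0.314]
wrist_force: [0.8, -0.3, -1.2]
width: 0.0124
finger_force: 30.0
```

>>> carry_out([
  [255,[0,0,-15],0],
  [255,[0,0,0],8],
  [255,[0,0,0],8],
  [255,[0,0,0],8],
  [255,[0,0,0],8],
  [255,[0,0,0],5.5],
  [255,[0,0,0],0],
])

```text
time: 15.75
tool_pos: [0.5445, 0.0439, 0.2357]
ee_rot: [-3.141, -0.001, -0.341]
wrist_force: [0.9, 0.1, -0.6]
width: 0.012
finger_force: 30.0
```

```bash
python3 - <<'E'
from h import *
acc=[]
for k in range(5): acc.append(robot.snapshot("top"))
t=np.mean(acc,0); cv2.imwrite("pics/t2.png",t.astype(np.uint8))
for src in (t,cv2.imread("pics/top0.png").astype(float)):
    g=src.mean(2); r=g[223:239,414:432]; bg=np.median(r); w=np.clip((bg-4-r)/(bg-4-np.percentile(r,3)),0,1)
    vv,uu=np.mgrid[223:239,414:432]; m=np.hypot(uu-422.7,vv-230.6)<5.5; w=w*m
    u,v=(w*uu).sum()/w.sum(),(w*vv).sum()/w.sum()
    a=plane("top",u,v,.042); s=np.linalg.norm(plane("top",u+1,v,.042)-a)*1e3
    print(u,v,a,"area-eq diam mm",2*np.sqrt(w.sum()/np.pi)*s)
    # block top-face long edges by gradient -> use red mask rows
    b8=src.astype(np.uint8); hsv=cv2.cvtColor(b8,cv2.COLOR_BGR2HSV)
    mk=((hsv[...,0]<15)&(hsv[...,1]>100)&(hsv[...,2]>80)).astype(np.uint8); mk[:,:385]=0;mk[:,445:]=0;mk[:205]=0;mk[300:]=0
    c=max(cv2.findContours(cv2.morphologyEx(mk,cv2.MORPH_CLOSE,np.ones((5,5))),0,1)[0],key=cv2.contourArea)
    q=np.array([plane("top",*p,.042)[:2]*1e3 for p in c[:,0,:].astype(float)],np.float32)
    R=cv2.minAreaRect(q); print(R); 
    for ang in (R[2]-90,): 
        d=np.array([np.cos(np.radians(ang)),np.sin(np.radians(ang))]); e=np.array([-d[1],d[0]])
        print("hole along/across rel centre",(a[:2]*1e3-R[0])@d,(a[:2]*1e3-R[0])@e,ang, "range",(q@d).min()-np.array(R[0])@d,(q@d).max()-np.array(R[0])@d)
E
python3 o.py
python3 - <<'E'
import cv2
t=cv2.imread("pics/t2.png");cv2.imwrite("pics/c5.png",cv2.resize(t[205:300,380:450],(560,600),interpolation=cv2.INTER_CUBIC)[:600])
E
```

```text
422.34173833078665 230.13072682802175 [ 0.58852098 -0.26988724  0.042     ] area-eq diam mm 12.01460431026797
((541.5249633789062, -253.16334533691406), (44.278465270996094, 150.83937072753906), 70.46719360351562)
hole along/across rel centre 49.8829847813928 -0.04848585680436825 -19.532806396484375 range -75.41975946485638 75.41964758779284
422.33047666572656 230.11535874682696 [ 0.58855629 -0.26986429  0.042     ] area-eq diam mm 12.102890008445268
((541.427978515625, -253.12893676757812), (44.278465270996094, 150.63369750976562), 70.46719360351562)
hole along/across rel centre 50.01149944935571 -0.015050173155047463 -19.532806396484375 range -75.31685167435364 75.31686674070602
time 16.0
tool_pos [0.5443 0.0439 0.2349]
ee_rot [-3.1416e+00 -3.0000e-04 -3.3970e-01]
wrist_force [ 0.4768 -0.2704 -1.2529]
wrist_torque [ 0.0791  0.0133 -0.0077]
width 0.01157620707383939
finger_force 29.999819844961166
[-0.023  0.076  1.353 -0.     1.713  1.887]
```

View pics/c5.png

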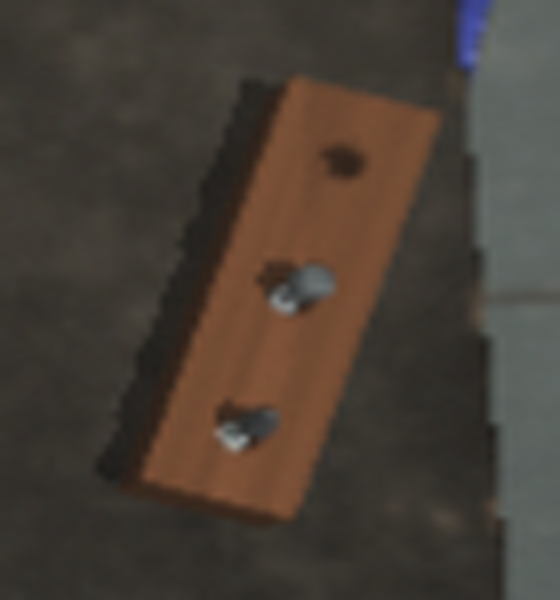

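The hole is at (0.588, -0.270), and the block symmetry agrees: 50 mm along and 0 across. Carrying over.

>>> carry_out([
  [255,[10,20,0],0],
  [255,[20,38,0],0],
  [255,[22,42,0],0],
  [255,[22,42,0],0],
  [255,[22,42,0],0],
  [255,[22,42,0],0],
  [255,[18,36,0],0],
  [255,[9.7,19.5,0],0],
])

```text
time: 16.8
tool_pos: [0.5871, -0.2737, 0.2338]
ee_rot: [3.141, 0.001, -0.343]
wrist_force: [0.5, 0.4, 0.3]
width: 0.0125
finger_force: 30.0
```

>>> carry_out([
  [255,[0,0,20],0],
  [255,[0,0,20],0],
  [255,[0,0,20],0],
  [255,[0,0,10],0],
  [255,[0,0,0],0],
  [255,[0,0,0],0],
])

```text
time: 17.4
tool_pos: [0.5878, -0.2701, 0.1654]
ee_rot: [3.141, -0.001, -0.34]
wrist_force: [0.6, -0.5, 0.1]
width: 0.0121
finger_force: 30.0
```

```bash
python3 o.py; python3 - <<'E'
from h import *
t=robot.snapshot("top");s=robot.snapshot("scene")
im=np.zeros((600,800,3),np.uint8)
im[:,:400]=cv2.resize(t[200:300,378:445],(400,600),interpolation=cv2.INTER_CUBIC)
print(proj("scene",(.588,-.27,.042)),proj("scene",(.588,-.27,.11)))
im[:,400:]=cv2.resize(s[150:300,340:440],(400,600),interpolation=cv2.INTER_CUBIC)
cv2.imwrite("pics/c6.png",im)
E
```

```text
time 17.4
tool_pos [ 0.5878 -0.2701  0.1654]
ee_rot [ 3.1414e+00 -9.0000e-04 -3.4040e-01]
wrist_force [ 0.6169 -0.5447  0.066 ]
wrist_torque [ 0.045   0.0011 -0.011 ]
width 0.012126870960194049
finger_force 29.99978329986334
[-0.518  0.317  1.206 -0.     1.617  1.393]
[403.34169026 242.13941045] [405.84107118 218.06214017]
```

View pics/c6.png

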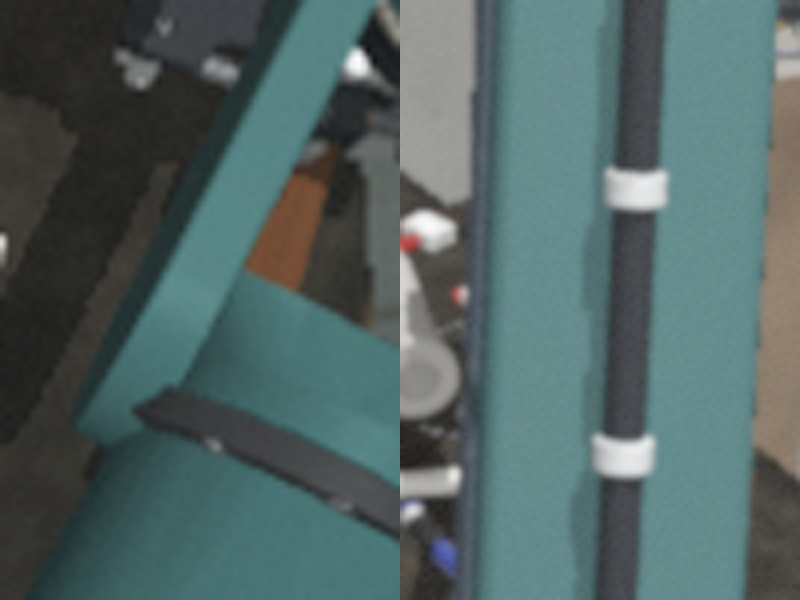

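Both views are blocked by the arm, so I'll descend by force feel.

>>> carry_out([
  [255,[0.3,0,15],0],
  [255,[0,0,15],0],
  [255,[0,0,15],0],
  [255,[0,0,10],0],
  [255,[0,0,3],0],
  [255,[0,0,0],0],
  [255,[0,0,0],0],
])

```text
time: 18.2
tool_pos: [0.5882, -0.2704, 0.1072]
ee_rot: [3.141, -0.001, -0.341]
wrist_force: [-0.5, 0.1, -0.4]
width: 0.0122
finger_force: 30.0
```

```bash
python3 o.py
```

```text
time 18.2
tool_pos [ 0.5882 -0.2704  0.1072]
ee_rot [ 3.1413e+00 -1.1000e-03 -3.4070e-01]
wrist_force [-0.4995  0.108  -0.389 ]
wrist_torque [0.0347 0.0509 0.0263]
width 0.012180035892262983
finger_force 29.999821577221155
[-0.518  0.345  1.288 -0.     1.508  1.393]
```

>>> carry_out([
  [255,[0,-0.4,2],0],
  [255,[0,0,1.5],0],
  [255,[0,0,1.5],0],
  [255,[0,0,0],0],
  [255,[0,0,0],0],
])

```text
time: 18.7
tool_pos: [0.5879, -0.2699, 0.1016]
ee_rot: [3.141, -0.0, -0.341]
wrist_force: [-0.6, 0.0, -0.6]
width: 0.0118
finger_force: 30.0
```

>>> carry_out([
  [255,[0,0,1],0],
  [255,[0,0,1],0],
  [255,[0,0,0],0],
])

```text
time: 19.0
tool_pos: [0.5878, -0.2698, 0.0994]
ee_rot: [3.142, 0.0, -0.341]
wrist_force: [0.4, -0.1, -0.3]
width: 0.0125
finger_force: 30.0
```

```bash
python3 o.py
```

```text
time 19.0
tool_pos [ 0.5878 -0.2698  0.0994]
ee_rot [ 3.1416e+00  3.0000e-04 -3.4080e-01]
wrist_force [ 0.4023 -0.0818 -0.2748]
wrist_torque [ 0.0406  0.0251 -0.0081]
width 0.012494685804824067
finger_force 29.99960917979479
[-0.518  0.349  1.298 -0.     1.495  1.394]
```

>>> carry_out([
  [255,[0,0,1.5],0],
  [255,[0,0,1.5],0],
  [255,[0,0,1.5],0],
  [255,[0,0,0],0],
])

```text
time: 19.4
tool_pos: [0.5878, -0.2698, 0.0947]
ee_rot: [-3.142, 0.001, -0.341]
wrist_force: [0.4, -0.7, -0.3]
width: 0.012
finger_force: 30.0
```

```bash
python3 o.py
```

```text
time 19.4
tool_pos [ 0.5878 -0.2698  0.0947]
ee_rot [-3.1415e+00  5.0000e-04 -3.4080e-01]
wrist_force [ 0.354  -0.7416 -0.3383]
wrist_torque [0.0178 0.0055 0.0331]
width 0.012030216409844195
finger_force 29.999693781137466
[-0.518  0.352  1.303 -0.     1.486  1.394]
```

>>> carry_out([
  [255,[0,0,2],0],
  [255,[0,0,2],0],
  [255,[0,0,2],0],
  [255,[0,0,0],0],
])

```text
time: 19.8
tool_pos: [0.5877, -0.2698, 0.0886]
ee_rot: [-3.142, 0.001, -0.341]
wrist_force: [0.6, -0.1, -1.1]
width: 0.0121
finger_force: 30.0
```

```bash
python3 o.py
```

```text
time 19.8
tool_pos [ 0.5877 -0.2698  0.0886]
ee_rot [-3.1415e+00  6.0000e-04 -3.4080e-01]
wrist_force [ 0.5622 -0.1382 -1.1391]
wrist_torque [ 0.026   0.0003 -0.0248]
width 0.012099565512986275
finger_force 29.999975860118866
[-0.518  0.356  1.311 -0.     1.475  1.394]
```

In the hole by 13 mm with no resistance. The bottom should come at TCP z of about 0.0716.

>>> carry_out([
  [255,[0,0,3],0],
  [255,[0,0,3],0],
  [255,[0,0,3],0],
  [255,[0,0,3],0],
  [255,[0,0,2],0],
  [255,[0,0,0],0],
  [255,[0,0,0],0],
])

```text
time: 20.5
tool_pos: [0.5879, -0.2698, 0.0751]
ee_rot: [3.142, 0.0, -0.341]
wrist_force: [0.2, 0.4, -0.3]
width: 0.0125
finger_force: 30.0
```

>>> carry_out([
  [255,[0,0,1],0],
  [255,[0,0,0.5],0],
  [255,[0,0,0.5],0],
  [255,[0,0,0],0],
])

```text
time: 20.9
tool_pos: [0.5879, -0.2698, 0.073]
ee_rot: [3.142, 0.0, -0.341]
wrist_force: [0.0, -0.5, -0.6]
width: 0.012
finger_force: 30.0
```

>>> carry_out([
  [255,[0,0,0.5],0],
  [255,[0,0,0.5],0],
  [255,[0,0,0],0],
])

```text
time: 21.2
tool_pos: [0.5879, -0.2698, 0.072]
ee_rot: [3.142, 0.0, -0.341]
wrist_force: [0.3, 0.1, 0.1]
width: 0.0119
finger_force: 30.0
```

>>> carry_out([
  [255,[0,0,0.5],0],
  [255,[0,0,0],0],
])

```text
time: 21.4
tool_pos: [0.5879, -0.2698, 0.0715]
ee_rot: [3.142, 0.0, -0.341]
wrist_force: [1.1, -0.5, -0.4]
width: 0.0118
finger_force: 30.0
```

>>> carry_out([
  [255,[0,0,0.5],0],
  [255,[0,0,0],0],
])

```text
time: 21.6
tool_pos: [0.588, -0.2699, 0.0713]
ee_rot: [3.141, -0.0, -0.341]
wrist_force: [-0.5, -0.8, 0.7]
width: 0.0123
finger_force: 30.0
```

>>> carry_out([
  [255,[0,0,0.4],0],
  [255,[0,0,0],0],
])

```text
time: 21.8
tool_pos: [0.5882, -0.27, 0.0713]
ee_rot: [3.141, -0.001, -0.341]
wrist_force: [-0.7, -0.5, 2.3]
width: 0.0123
finger_force: 30.0
```

>>> carry_out([
  [255,[0,0,0.3],0],
  [255,[0,0,0],0],
])

```text
time: 22.0
tool_pos: [0.5883, -0.27, 0.0712]
ee_rot: [3.141, -0.001, -0.341]
wrist_force: [-0.7, 0.1, 3.4]
width: 0.0122
finger_force: 30.0
```

Bottomed gently: z has stopped and 3.4 N is building. Now I'll open slowly to about 40 mm, rise, and swing clear of the views.

>>> carry_out([
  [222,[0,0,-0.4],0],
  [215,[0,0,0],0],
  [200,[0,0,0],0],
  [170,[0,0,0],0],
  [145,[0,0,0],0],
  [145,[0,0,0],0],
])

```text
time: 22.6
tool_pos: [0.5878, -0.2698, 0.0705]
ee_rot: [-3.142, 0.001, -0.341]
wrist_force: [-0.4, -0.8, -0.1]
width: 0.0393
finger_force: 0.0
```

>>> carry_out([
  [145,[0,0,-8],0],
  [145,[0,0,-15],0],
  [145,[0,0,-25],0],
  [145,[0,0,-40],0],
  [145,[0,0,-45],0],
  [145,[0,0,-30],0],
])

```text
time: 23.2
tool_pos: [0.5887, -0.2703, 0.2399]
ee_rot: [3.14, -0.007, -0.341]
wrist_force: [0.4, -0.4, 0.7]
width: 0.0406
finger_force: 0.0
```

>>> carry_out([
  [145,[-30,25,0],0],
  [145,[-40,30,0],0],
  [145,[-40,30,0],0],
  [145,[-40,30,0],0],
  [145,[-40,30,0],0],
  [145,[-40,20,0],0],
  [145,[-30,10,0],0],
  [145,[0,0,0],0],
])

```text
time: 24.0
tool_pos: [0.2817, -0.3484, 0.2362]
ee_rot: [3.139, -0.002, -0.345]
wrist_force: [0.7, -0.0, 0.3]
width: 0.0403
finger_force: 0.0
```

```bash
python3 o.py; python3 - <<'E'
from h import *
t=robot.snapshot("top");s=robot.snapshot("scene")
im=np.zeros((600,800,3),np.uint8)
im[:,:400]=cv2.resize(t[200:300,378:445],(400,600),interpolation=cv2.INTER_CUBIC)
im[:300,400:]=cv2.resize(t[205:290,240:353],(400,300),interpolation=cv2.INTER_CUBIC)
im[300:,400:]=cv2.resize(s[120:420,230:630],(400,300))
print(proj("top",(.588,-.27,.084)),proj("top",(.588,-.27,.042)))
cv2.imwrite("pics/c7.png",im)
E
```

```text
time 24.0
tool_pos [ 0.2817 -0.3484  0.2362]
ee_rot [ 3.1385e+00 -2.2000e-03 -3.4550e-01]
wrist_force [ 0.6701 -0.0357  0.301 ]
wrist_torque [0.0499 0.0686 0.0526]
width 0.04033288596915084
finger_force 0.0
[-1.017e+00 -1.480e-01  1.567e+00 -1.000e-03  1.719e+00  8.990e-01]
[426.21631403 226.64837736] [422.40689963 230.36009475]
```

View pics/c7.png

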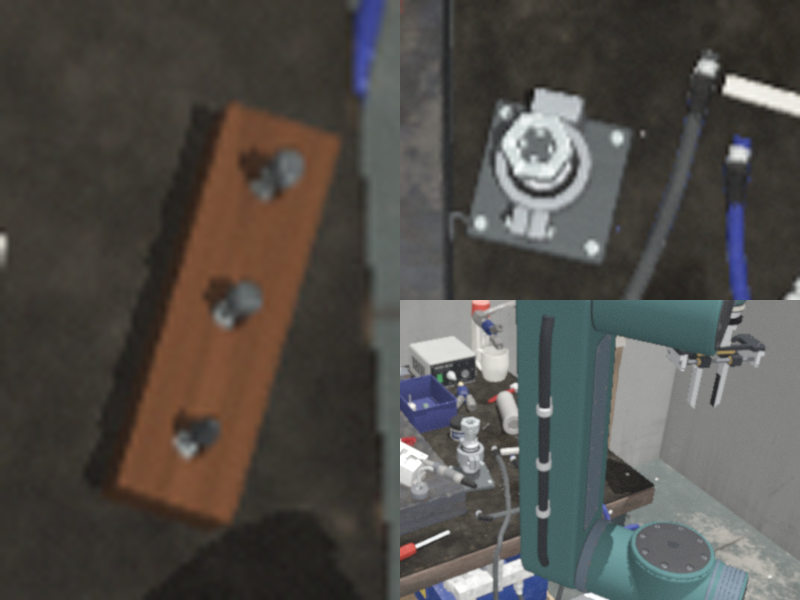

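The burr stands upright in the end hole, with its top at about (426.5,227.5) where (426.2,226.6) was predicted. The collet is empty and nothing else has moved. Handing in.

```bash
python3 -c "
from bench import robot
print(robot.close_job())"
```

```text
the job is handed in; nothing more can be done
None
```

The job is handed in: I turned the nut clockwise to its end stop (torque about 0.4 N m), stood the burr fully down in the empty end hole and let go, with no other object seen to have moved.

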